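Raise the scanner gate and slide the plaster cast home

TASK

With the fingertips, push the red bar of the scanner's yellow counterweighted gate up and over to the left, past its balance point, so that the gate stays raised by itself. Then push the plaster cast along its lane, under the raised gate, until it sits squarely home against the black end stop. Keep the cast flat on the plate - push it only, never pick it up or tip it - and leave the bottle, the cartons, the impression tray and the tape roll where they are.

Things in the scene. Friction and masses are not known exactly. Their poses are not given: they have to be found in the camera images.
- station: Desktop cast scanner, fixed; grey base plate 6 mm thick, x -120..+135, y -95..+140 mm from the origin. Origin at worktop height, mid-lane, in the gate's plane; x runs along the lane away from the robot (+-0.3 rad), y to the left across it, z up. The gate is a yellow arm along y at x = 0, hinged left of the lane, its free end on a 55 mm high rest at y = -58 mm; a clear blade below it bars the lane.
- gate_hinge (a point): Point on the gate's hinge line, on the white clevis (76 mm high) left of the lane, fixed on the station at its (0, 120, 62) mm. The hinge line runs along the station's x.
- gate (a joint): Gate angle, rad. 0 = down (start), arm level across the lane; grows as the free end rises and swings over to the left (station +y); 2.0 = upper stop. Balance at about 0.73: below it the gate falls shut, above it it falls gently open (damped hinge, 1 to 3 s) and stays. Raising it takes 2 to 5 N pushed level at the red bar at first, less later.
- push_bar (a point): On the axis of the red push bar: round, 18 mm thick, along station x, on a stem at the arm's free end, sticking out 115 mm toward the robot from the gate; this point 80 mm out. Axis 179 mm from the hinge line; with the gate down 170 mm right of it (station -y) and 55 mm above it (117 mm over the worktop). Pushed to station +y it swings over, highest (241 mm) at joint 1.26.
- cast: Plaster model of a jaw, 58 (x) x 68 (y) x 32 mm, 0.13 kg, loose, starts in the lane on the robot's side of the gate, on the plate. Origin under its centre (6 mm over the worktop), x axis roughly along the lane. Solid to the touch only in its base, the lowest 18 mm: push there, mid-face on the robot's side (28 mm from the origin), fingertips 5 to 12 mm above the plate.
- pad (a point): Fixed point on the blue pad on the plate's top, station (56, 0, 6) mm: where the cast's origin lies when it is home, its front touching the end stop.
- end_stop (a point): Middle of the top edge of the black end stop's near face, station (85, 0, 28) mm. The lane leads to it between two aluminium rails (12 mm high above the plate, inner faces at y = +-41 mm, x -120..+85). Behind it the white scanner head, x 95..133, y +-75 mm, 72 mm high. With the gate raised the space over the lane is free at |y| < 95 mm.
- amber_bottle: small brown glass bottle with black cap, 36x37x78 mm, loose bystander; origin under its centre
- bond_carton: small upright carton, white and dark red, 32x46x88 mm, loose bystander; origin under its centre
- impression_tray_1: horseshoe-shaped perforated metal impression tray, 100x68x17 mm, loose bystander; origin under its centre
- tape_roll: roll of beige tape lying flat, 100x98x25 mm, loose bystander; origin under its centre
- strip_box: flat white and orange carton, 58x96x21 mm, loose bystander; origin under its centre
Mind the look-alikes: they are no part of the job. Leave any pink or turquoise look-alike of the cast alone.

How it is judged (in metres and radians):
On the way, in this order (a step that is already met when the one before it is completed fails the run):
1. the gate stays raised by itself, untouched (value of joint gate above 1.8 rad and contact force between the fingers and gate below 0.3 N), for 0.3 s.
2. the cast sits home against the end stop, gate still raised (value of joint gate above 1.8 rad and x of cast in the frame of station between 0.048 and 0.064 m and y of cast in the frame of station between -0.015 and 0.015 m and angle between the x axis of cast and the x axis of station, either way round below 0.2 rad and angle between cast's own z axis and vertical below 0.1 rad and height (world z) of cast below 0.012 m), for 0.2 s.
At the end, for the whole second after the job is handed in: The gate stands raised (joint above 1.8 rad) and still; the cast rests flat on the plate on the pad, its origin within 8 mm of the home position along the lane and 15 mm across it, square within 0.2 rad (all of step 2 and velocity of joint gate below 0.1 rad/s and linear speed of cast below 0.02 m/s); the robot touches nothing.
It fails at once if the cast is lifted off the plate (12 mm or more) (height (world z) of cast above 0.018 m).
It fails at once if the cast is tipped by more than 0.3 rad (angle between cast's own z axis and vertical above 0.3 rad).
It fails at once if the bottle, a carton, the impression tray or the tape roll is moved by more than 30 mm (distance of any of amber_bottle, bond_carton, impression_tray_1, tape_roll, strip_box from where it was at the start of the episode above 0.03 m).
It also fails if it takes over 51 s, if anything falls off the work surface, if the arm or the gripper's body presses on something with over 40 N, if the wrist force passes 120 N, or if a joint passes its speed limit or range.

ROBOT

A 6-joint arm with a two-finger parallel gripper is mounted at the origin on a cart in front of the work surface, level with it; the furniture and walls round the work are solid. World frame = base frame: x ahead of the robot, y to its left, z up, the work surface at z = 0. Lengths are in m, angles in degrees, forces in N, time in s.
With the tool pointing down it reaches from about 0.325 to 0.85 m from the base axis. Payload 15.5 kg.
Tool frame: the origin (TCP) lies at the very end of the fingers, on their centre line; the grasp point (between the pads) lies 19 mm behind it; z points along the fingers, y is the line along which they close (so a half turn about z gives the same grasp; the last joint's range is limited). The gripper opens to 91 mm and grips with 3 to 60 N. Pads are 32 mm wide; open, the fingers measure 118 mm over their backs; the gripper's body (76 mm by 178 mm) begins 60 mm behind the grasp point.
Start: joints at [-72.393, 28.281, 77.091, -0, 74.628, -5.472], TCP at [0.245, -0.575, 0.214] pointing down, gripper open.
Joint ranges: [-166.48, 166.48], [-47.26, 123.95], [12.59, 153.08], [-70.14, 250.14], [6.76, 159.57], [-176.63, 176.63]. Speed limits (degrees/s): [108.29, 108.29, 147.25, 172.46, 172.46, 172.46].

INTERFACE

Orientations are given as a 3x3 rotation matrix whose columns are the frame's x, y, z axes.
In Python, from plant import * gives the robot as it stands.
- The arm moves only by the tool jog_arm, never from a script. Its arguments are lists of equal length, an entry for each row: "grip": the opening, from -1 (shut) to 1 (fully open), so that 0 is half open; "translation": the shift along the tool's x, y, z in mm, a list of three; "spin": the turn about the tool's z in degrees. In form: {"grip": [grip, ...], "translation": [[dx, dy, dz], ...], "spin": [spin, ...]}. A call has exactly 5 rows; each row is the pose to reach, as a shift and turn from the pose commanded when the call began, along the tool's axes at that moment; what a row does not reach only later rows make up. A row lasts 1/10 s, in which the tool goes at most 50 mm and 8.59 degrees, less where a joint would pass 70% of its speed; a pose out of reach is approached as far as the arm can. A call with a gripper value outside its range is refused whole. The fingers move at their own pace and stop on an object; "newtons" is the grip in N (left out, the last holds). Time passes only in rows, so rows that repeat a pose let the fingers close, or fill a call up. It gives the time, the measured TCP pose, the force, the opening and the grip force at its end, in the units of the state.
- get_obs(): the state, without advancing time (a new reading comes with each control period).
- snapshot(name): name is "scene" or "top"; returns the picture (400x640x3 uint8, red, green, blue); there is no depth.
- camera_info(name): a dict with "fx", "fy", "cx", "cy" (pixels), "R" (3x3) and "t" (3): a world point X has camera coordinates R X + t. Camera axes: x right, y down, z forward; pixel columns grow to the right and rows downward; lengths in m; the calibration is good to about 2 mm. A picture is of the moment at which its call begins. camera_info takes no time and is no camera call.
- finish_job(): hands the job in; it is judged then, once.
Trained networks look in the newest picture that a camera, given by its name, has taken for a name from the list of things; names that differ only in an ending like _2 or _b are one class to them, and where a whole thing is asked for, a point or a joint stands for the part that bears it (a point fixed in the world has none). Each returns a list of dicts, best first, with "p" (0 to 1); they miss things now and then, are a little off and sometimes report something else, mostly with a low value. They report only what shows in the picture. A call takes as long as a camera call. They do not tell look-alikes from the thing itself.
- find_in(camera, label): "bbox" ([centre column, centre row, width, height] in pixels, round what is visible of it).
- cut_out(camera, label): "pixels" (400x640 bool, what is visible of it) and "bbox" ([centre column, centre row, width, height] in pixels, round what is visible of it).
The state is a dict: "clock": time; "joints": joint angles; "qvel": joint speeds; "tau": joint torques, N m; "position": TCP position; "tcp_rot": TCP orientation; "wrist_force": force on the tool from outside, world axes, zero at the start; "wrist_torque": the same for the moment, N m; "gripper_width": finger opening in m; "finger_force": force on a finger pad.
Only numpy, scipy, OpenCV 4.12 (cv2) and the standard library are available. Lean on these libraries where they do the work, as an engineer would, in place of code of your own. Each camera call takes 0.05 s, during which the arm holds its last target. There are 200 camera calls.

## Working session

There is one attempt and no reset: what is moved stays moved. The work goes in short steps, Python scripts to look and compute and a tool call to move; the robot and the scene stay as the last step left them, time stands still between calls to the robot, and variables do not carry over. Pictures are saved under pics/ and viewed, at most 10 in all, crops included, and the job is handed in when it is done.

Besides the shell and the picture viewer there is one more tool, called after "Call:" as name(argument=value, ...) on one line, values as JSON. jog_arm: Moves the arm, as the interface text tells. Its arguments: {"type":"object","properties":{"grip":{"type":"array","items":{"type":"number"}},"translation":{"type":"array","items":{"type":"array","items":{"type":"number"}}},"spin":{"type":"array","items":{"type":"number"}},"newtons":{"type":"number"}},"required":["grip","translation","spin"]}

```bash
mkdir -p pics; python3 - <<'E'
from plant import *
import cv2,numpy as np
o=get_obs();print(o['clock'],o['position'],o['tcp_rot'],o['gripper_width'])
for c in("scene","top"):
    im=snapshot(c);cv2.imwrite(f"pics/{c}0.png",im[:,:,::-1])
    k=camera_info(c);print(c,{a:np.round(b,4).tolist() for a,b in k.items()})
    for l in("cast","push_bar","end_stop","pad","gate","gate_hinge","station"):
        try:print(l,[(np.round(d['bbox']).tolist(),round(d['p'],2)) for d in find_in(c,l)])
        except Exception as e:print(l,e)
E
```

```text
0.0 [ 0.24487938 -0.5745943   0.21332505] [[ 9.19975165e-01  3.91976460e-01 -3.87185840e-04]
 [ 3.91976634e-01 -9.19974380e-01  1.20777989e-03]
 [ 1.17220232e-04 -1.26289530e-03 -9.99999196e-01]] 0.09134430528351727
scene {'fx': 395.9879, 'fy': 395.9879, 'cx': 317.0934, 'cy': 194.6719, 'R': [[-0.5918, -0.8061, -0.0013], [-0.5827, 0.4288, -0.6904], [0.5571, -0.4078, -0.7235]], 't': [0.333, 0.3993, 0.9416]}
cast [([253.0, 292.0, 24.0, 28.0], 0.83), ([364.0, 220.0, 19.0, 21.0], 0.82), ([370.0, 196.0, 17.0, 22.0], 0.73), ([305.0, 234.0, 18.0, 21.0], 0.71), ([226.0, 248.0, 22.0, 30.0], 0.55)]
push_bar [([286.0, 210.0, 91.0, 47.0], 0.77)]
end_stop [([288.0, 225.0, 106.0, 100.0], 0.59)]
pad [([287.0, 224.0, 106.0, 95.0], 0.57), ([306.0, 234.0, 19.0, 23.0], 0.49)]
gate [([287.0, 214.0, 91.0, 45.0], 0.62)]
gate_hinge [([287.0, 224.0, 106.0, 94.0], 0.63), ([207.0, 311.0, 42.0, 38.0], 0.15)]
station [([287.0, 224.0, 105.0, 93.0], 0.79)]
top {'fx': 462.0529, 'fy': 462.0529, 'cx': 322.0164, 'cy': 194.8084, 'R': [[0.0076, -1.0, -0.0001], [-0.9923, -0.0076, -0.1238], [0.1238, 0.001, -0.9923]], 't': [-0.0187, 0.5769, 1.6363]}
cast [([296.0, 212.0, 21.0, 14.0], 0.73), ([373.0, 207.0, 15.0, 25.0], 0.59), ([345.0, 230.0, 17.0, 17.0], 0.48), ([235.0, 230.0, 22.0, 24.0], 0.48)]
push_bar [([283.0, 205.0, 64.0, 38.0], 0.73)]
end_stop []
pad [([285.0, 194.0, 76.0, 72.0], 0.57), ([234.0, 190.0, 12.0, 13.0], 0.43)]
gate [([280.0, 206.0, 61.0, 37.0], 0.63)]
gate_hinge [([285.0, 194.0, 79.0, 73.0], 0.71)]
station [([287.0, 193.0, 74.0, 76.0], 0.65)]
```

```bash
python3 - <<'E'
import cv2,numpy as np
a=cv2.imread("pics/top0.png")[140:260,215:375]; cv2.imwrite("pics/topc.png",cv2.resize(a,None,fx=5,fy=5,interpolation=cv2.INTER_CUBIC))
a=cv2.imread("pics/scene0.png")[160:310,200:400]; cv2.imwrite("pics/scenec.png",cv2.resize(a,None,fx=4,fy=4,interpolation=cv2.INTER_CUBIC))
E
```

```text
(no output)
```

View pics/topc.png

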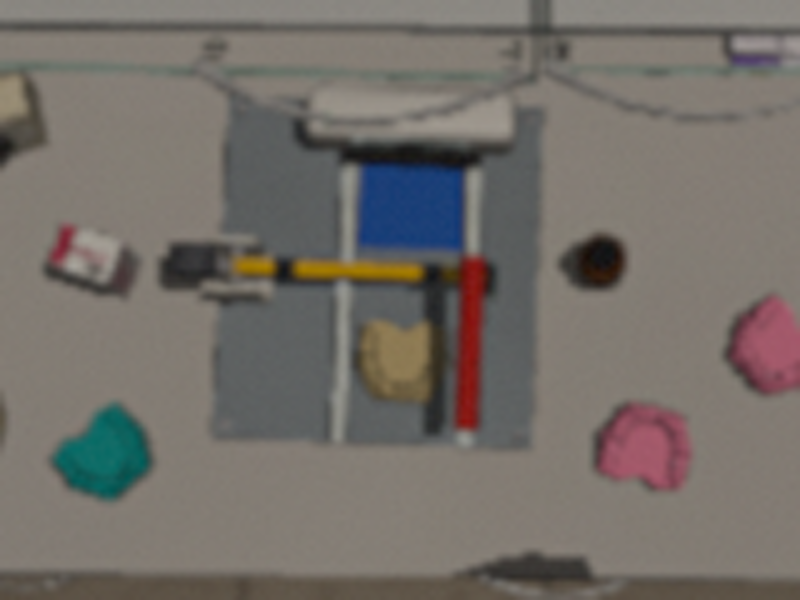

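View pics/scenec.png

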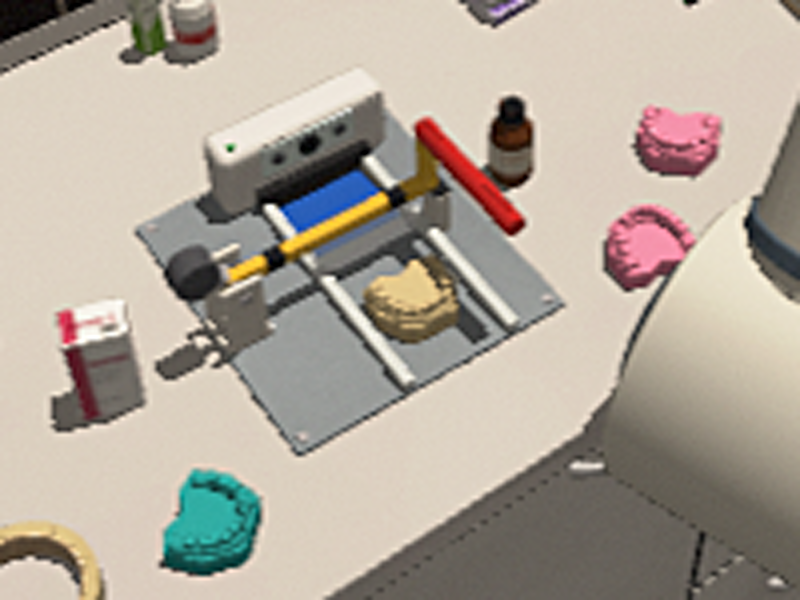

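View pics/scene0.png

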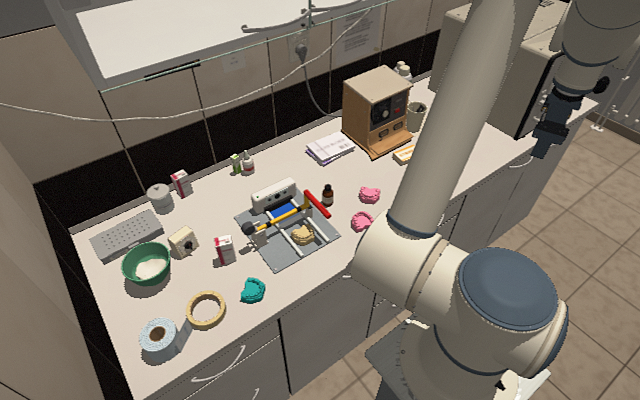

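The tan cast lies in the lane at about (295,212) in "top" and (303,234) in "scene". The red bar runs at about (308,192)–(308,227) in "top". The pink and turquoise casts are look-alikes, and the bottle stands just right of the plate at about (335,192). Next I fit the station pose from the plate corners and the bar.

```bash
cat > h.py <<'E'
from plant import *
import numpy as np,cv2
from scipy.optimize import least_squares
K={c:camera_info(c) for c in("scene","top")}
def proj(c,X):
    k=K[c];p=np.asarray(k['R'])@X+np.asarray(k['t']);return np.array([k['fx']*p[0]/p[2]+k['cx'],k['fy']*p[1]/p[2]+k['cy']])
def back(c,uv,z):
    k=K[c];R=np.asarray(k['R']);C=-R.T@np.asarray(k['t'])
    d=R.T@np.array([(uv[0]-k['cx'])/k['fx'],(uv[1]-k['cy'])/k['fy'],1]);return C+d*(z-C[2])/d[2]
def S(p,X):
    c,s=np.cos(p[2]),np.sin(p[2]);return np.array([p[0]+c*X[0]-s*X[1],p[1]+s*X[0]+c*X[1],X[2]])
def inv(p,W):
    c,s=np.cos(p[2]),np.sin(p[2]);d=W[:2]-p[:2];return np.array([c*d[0]+s*d[1],-s*d[0]+c*d[1]])
E
python3 - <<'E'
from h import *
T=lambda x,y:(215+x/5,140+y/5)
Q=lambda x,y:(200+x/4,160+y/4)
P=[("top",T(213,438),(-.12,.14,.006)),("top",T(530,447),(-.12,-.095,.006)),("top",T(545,110),(.135,-.095,.006)),
("top",T(468,430),(-.115,-.05,.12)),("top",T(475,258),(0,-.05,.12)),
("top",T(362,248),None),
("scene",Q(303,453),(-.12,.14,.006)),("scene",Q(562,303),(-.12,-.095,.006)),("scene",Q(137,232),(.135,.14,.006)),
("scene",Q(515,224),(-.115,-.05,.117)),("scene",Q(426,124),(0,-.05,.117))]
P=[q for q in P if q[2]]
f=lambda p:np.concatenate([proj(c,S(p,X))-uv for c,uv,X in P])
r=least_squares(f,[.6,.05,0],loss='soft_l1');p=r.x;print(p,np.degrees(p[2]));print(f(p).reshape(-1,2).round(1))
np.save("st.npy",p)
cw=[]
for c,l in(("top",(296,212)),("scene",(305,234))):
    ds=cut_out(c,"cast");
    d=min(ds,key=lambda d:np.hypot(d['bbox'][0]-l[0],d['bbox'][1]-l[1]));m=d['pixels'];v,u=np.nonzero(m)
    W=np.array([back(c,(a,b),.022) for a,b in zip(u,v)]);s=np.array([inv(p,w) for w in W])
    print(c,d['p'],d['bbox'],'st',s.mean(0).round(4),s.min(0).round(4),s.max(0).round(4))
    for n in("amber_bottle","bond_carton"):
        for d in find_in(c,n)[:1]:
            b=d['bbox'];print(n,d['p'],inv(p,back(c,(b[0],b[1]),.04)).round(3))
for n,X in dict(bar=(-.08,-.05,.117),castback=(-.09,0,.012),pad=(.056,0,.006)).items():print(n,S(p,X).round(4))
E
```

```text
[ 0.5771912   0.07776244 -0.02147226] -1.2302698566891541
[[-0.1 -0.5]
 [ 0.9 -0.5]
 [-0.1 -1.7]
 [ 0.1 -0.6]
 [-0.2  0.3]
 [-0.6  0.9]
 [ 1.5 -0.2]
 [-0.7 -0.9]
 [ 1.1  1.2]
 [ 0.2  1.9]]
top 0.63 [294.4, 212.4, 18.9, 17.0] st [-0.0611  0.0026] [-0.0878 -0.0251] [-0.0369  0.0305]
amber_bottle 0.5 [ 0.012 -0.138]
bond_carton 0.55 [-0.121  0.328]
scene 0.87 [305.3, 233.9, 24.0, 23.0] st [-0.0599  0.0047] [-0.0942 -0.0326] [-0.0263  0.0392]
amber_bottle 0.74 [ 0.012 -0.141]
bond_carton 0.66 [-0.011  0.023]
bar [0.4961 0.0295 0.117 ]
castback [0.4872 0.0797 0.012 ]
pad [0.6332 0.0766 0.006 ]
```

Station is at (0.577, 0.078) with yaw −1.2°, all residuals under 2 px, and the cast is at station (−0.061, 0.003). Next I close the fingers and move to the right of the bar.

Call:
jog_arm(grip=[-1,-1,-1,-1,-1], translation=[[36,-33,0],[72,-67,0],[108,-100,0],[144,-133,5],[180,-166,10]], spin=[5,10,15,20,24.3], newtons=40)

```text
clock: 1.6
position: [0.346, -0.3501, 0.2041]
tcp_rot: [[1.0, -0.025, 0.001], [-0.025, -1.0, -0.001], [0.001, 0.001, -1.0]]
wrist_force: [1.2, -0.2, 1.1]
gripper_width: 0.0541
finger_force: 0.0
```

Call:
jog_arm(grip=[-1,-1,-1,-1,-1], translation=[[20,-45,10],[40,-90,25],[60,-135,40],[80,-180,55],[100,-225,70]], spin=[0,0,0,0,0])

```text
clock: 2.1
position: [0.4485, -0.1325, 0.1354]
tcp_rot: [[1.0, -0.022, 0.001], [-0.022, -1.0, -0.0], [0.001, 0.0, -1.0]]
wrist_force: [0.9, -1.0, 0.2]
gripper_width: 0.0139
finger_force: 0.0
```

Call:
jog_arm(grip=[-1,-1,-1,-1,-1], translation=[[20,-42,20],[42,-84,35],[42,-113,39],[42,-113,39],[42,-113,39]], spin=[0,0,0,0,0])

```text
clock: 2.6
position: [0.4922, -0.0217, 0.0967]
tcp_rot: [[1.0, -0.02, -0.0], [-0.02, -1.0, -0.0], [-0.0, 0.0, -1.0]]
wrist_force: [-0.0, -0.4, 0.1]
gripper_width: 0.0006
finger_force: 0.0
```

```bash
python3 - <<'E'
from h import *
p=np.load("st.npy");o=get_obs();print(o['clock'],inv(p,o['position']),o['position'],o['wrist_force'],o['gripper_width'])
a=snapshot("scene")[160:310,200:400,::-1]; cv2.imwrite("pics/s1.png",cv2.resize(a,None,fx=4,fy=4,interpolation=cv2.INTER_CUBIC))
E
```

```text
2.6 [-0.08282427 -0.10127047] [ 0.49221169 -0.02170639  0.09665974] [-0.04222121 -0.35428318  0.0579356 ] 0.0006277242471810741
```

View pics/s1.png

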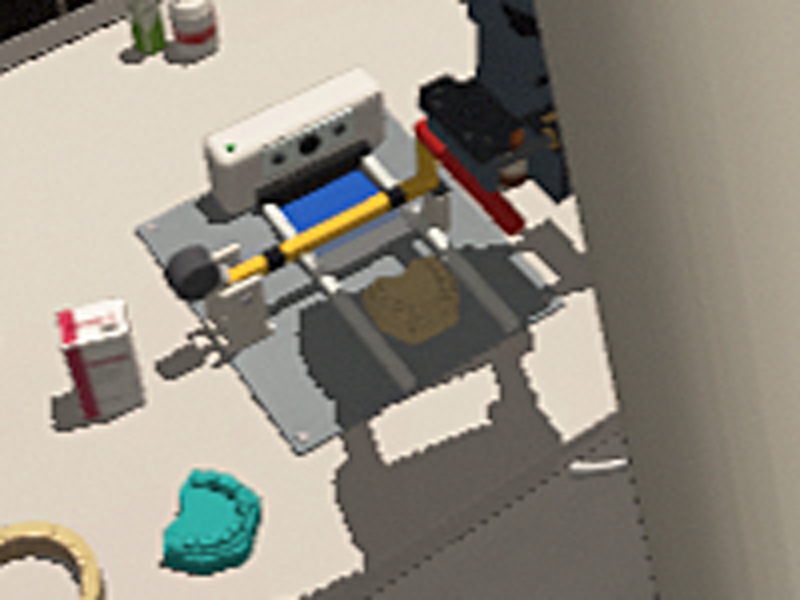

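The gripper stands right of the bar, with the bar at crop (425–520, 125–230). Now the gentle push along the bar's arc.

Call:
jog_arm(grip=[-1,-1,-1,-1,-1], translation=[[0,-18,0],[0,-28,0],[0,-33,-7],[0,-38,-16],[0,-44,-26]], spin=[0,0,0,0,0])

```text
clock: 3.15
position: [0.4929, 0.0191, 0.1239]
tcp_rot: [[1.0, -0.02, -0.0], [-0.02, -1.0, -0.005], [-0.0, 0.005, -1.0]]
wrist_force: [-7.9, -40.3, 14.9]
gripper_width: 0.0005
finger_force: 20.6
```

Call:
jog_arm(grip=[-1,-1,-1,-1,-1], translation=[[0,-5,-8],[0,-10,-16],[0,-15,-23],[0,-20,-29],[0,-26,-36]], spin=[0,0,0,0,0])

```text
clock: 3.65
position: [0.4936, 0.0404, 0.1617]
tcp_rot: [[1.0, -0.02, 0.001], [-0.02, -1.0, -0.013], [0.001, 0.013, -1.0]]
wrist_force: [-20.8, -77.2, 53.6]
gripper_width: 0.0004
finger_force: 41.4
```

```bash
python3 - <<'E'
from h import *
p=np.load("st.npy");o=get_obs();print(o['clock'],inv(p,o['position']),o['position'],o['wrist_force'],o['gripper_width'])
a=snapshot("scene")[140:290,200:400,::-1]; cv2.imwrite("pics/s2.png",cv2.resize(a,None,fx=4,fy=4,interpolation=cv2.INTER_CUBIC))
E
```

```text
3.65 [-0.08280419 -0.0391031 ] [0.49356653 0.04044621 0.16174137] [-20.76662936 -77.2215231   53.6466794 ] 0.000376502998321233
```

View pics/s2.png

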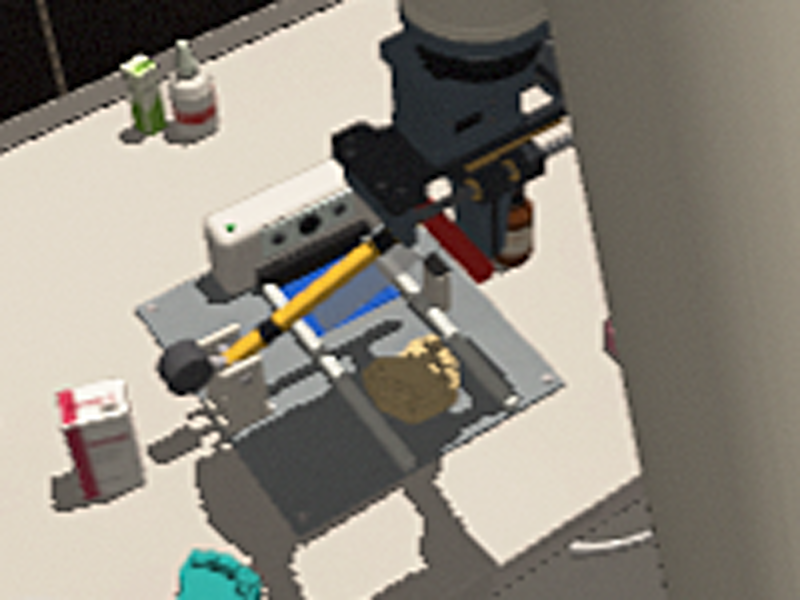

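The gate is rising (arm at about (235–390, 240–360)), but the wrist force is high. I hold still to see whether that is hinge damping.

Call:
jog_arm(grip=[-1,-1,-1,-1,-1], translation=[[0,0,0],[0,0,0],[0,0,0],[0,0,0],[0,0,0]], spin=[0,0,0,0,0])

```text
clock: 4.2
position: [0.4935, 0.0404, 0.1617]
tcp_rot: [[1.0, -0.02, 0.001], [-0.02, -1.0, -0.012], [0.001, 0.012, -1.0]]
wrist_force: [-20.7, -71.8, 51.8]
gripper_width: 0.0006
finger_force: 38.5
```

```bash
python3 - <<'E'
from h import *
p=np.load("st.npy");o=get_obs();print(o['clock'],inv(p,o['position']),o['position'],o['wrist_force'],o['wrist_torque'])
print([d['bbox'] for d in find_in("scene","push_bar")])
E
```

```text
4.2 [-0.08282922 -0.03916229] [0.49354024 0.04038757 0.16174632] [-20.70564711 -71.77774922  51.83339887] [-1.27515668e+01  3.68378234e+00 -7.08646124e-03]
[[283.4, 213.1, 81.9, 45.8]]
```

```bash
python3 - <<'E'
from h import *
p=np.load("st.npy")
for t in np.arange(.1,.6,.05):
    a=.313+t;y=.12-.179*np.cos(a);z=.062+.179*np.sin(a)
    print(round(t,2),round(y,3),round(z,3),[((proj("scene",S(p,(x,y,z)))-[200,140])*4).round() for x in(-.115,-.0)])
E
```

```text
0.1 -0.044 0.134 [array([513., 297.]), array([420., 199.])]
0.15 -0.04 0.142 [array([509., 292.]), array([415., 193.])]
0.2 -0.036 0.15 [array([504., 287.]), array([410., 188.])]
0.25 -0.031 0.158 [array([498., 282.]), array([404., 183.])]
0.3 -0.026 0.165 [array([493., 278.]), array([398., 178.])]
0.35 -0.021 0.172 [array([486., 274.]), array([391., 174.])]
0.4 -0.015 0.179 [array([479., 271.]), array([384., 170.])]
0.45 -0.009 0.186 [array([472., 268.]), array([376., 167.])]
0.5 -0.003 0.192 [array([464., 266.]), array([368., 164.])]
0.55 0.004 0.198 [array([455., 264.]), array([360., 162.])]
```

The contact is friction-jammed: the force is radial because I led too far in y. I back off, go lower, and retry with less sideways travel for each bit of lift.

Call:
jog_arm(grip=[-1,-1,-1,-1,-1], translation=[[0,8,0],[0,20,5],[0,35,15],[0,55,25],[0,70,35]], spin=[0,0,0,0,0])

```text
clock: 4.75
position: [0.4922, -0.0235, 0.1236]
tcp_rot: [[1.0, -0.022, 0.0], [-0.022, -1.0, -0.0], [0.0, 0.0, -1.0]]
wrist_force: [0.2, 1.2, 0.2]
gripper_width: 0.0004
finger_force: 0.0
```

Call:
jog_arm(grip=[-1,-1,-1,-1,-1], translation=[[0,0,10],[0,0,20],[0,0,30],[0,0,40],[0,0,45]], spin=[0,0,0,0,0])

```text
clock: 5.25
position: [0.4919, -0.0217, 0.0777]
tcp_rot: [[1.0, -0.021, -0.001], [-0.021, -1.0, 0.0], [-0.001, -0.0, -1.0]]
wrist_force: [-0.5, 0.4, 0.4]
gripper_width: -0.0001
finger_force: 0.0
```

```bash
python3 - <<'E'
from h import *
p=np.load("st.npy");o=get_obs();print(o['clock'],inv(p,o['position']),o['position'],o['wrist_force'],o['wrist_torque'])
for c in("top","scene"):
    a=snapshot(c)[:,:,::-1];print([d['bbox'] for d in find_in(c,"push_bar")]); cv2.imwrite(f"pics/{c}3.png",a)
a=cv2.resize(cv2.imread("pics/scene3.png")[140:290,250:350],None,fx=4,fy=4,interpolation=cv2.INTER_CUBIC)
b=cv2.resize(cv2.imread("pics/top3.png")[150:250,250:350],(400,400),interpolation=cv2.INTER_CUBIC)
cv2.imwrite("pics/c3.png",np.hstack([a,np.vstack([b,np.zeros((200,400,3),np.uint8)])]))
E
```

```text
5.25 [-0.08318602 -0.10124039] [ 0.49185067 -0.02166856  0.07769887] [-0.540407    0.4006684   0.41921745] [7.26688885e-03 1.99473284e-02 7.97485965e-05]
[[272.1, 192.3, 44.9, 8.6]]
[[287.3, 212.2, 90.6, 42.0], [227.0, 247.6, 17.0, 28.5]]
```

View pics/c3.png

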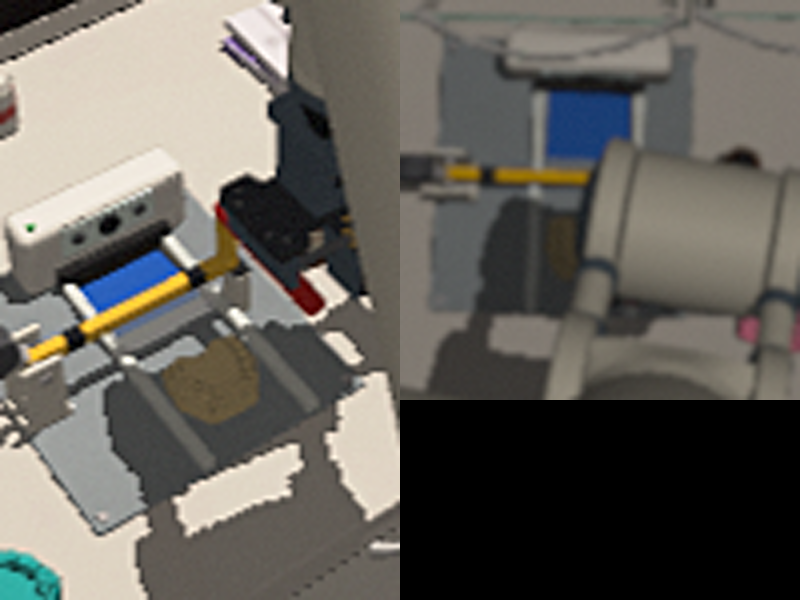

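The gate is down again at its start, with the bar clear of the tool. Now I find the contact gently.

Call:
jog_arm(grip=[-1,-1,-1,-1,-1], translation=[[0,-18,0],[0,-24,0],[0,-25,0],[0,-26,0],[0,-26,0]], spin=[0,0,0,0,0])

```text
clock: 5.95
position: [0.4928, 0.0036, 0.0788]
tcp_rot: [[1.0, -0.021, 0.0], [-0.021, -1.0, -0.0], [0.0, 0.0, -1.0]]
wrist_force: [-0.3, 0.0, 0.4]
gripper_width: 0.0008
finger_force: 0.0
```

Call:
jog_arm(grip=[-1,-1,-1,-1,-1], translation=[[0,-1,0],[0,-2,0],[0,-3,0],[0,-3,0],[0,-3,0]], spin=[0,0,0,0,0])

```text
clock: 6.45
position: [0.4928, 0.0069, 0.0787]
tcp_rot: [[1.0, -0.021, -0.0], [-0.021, -1.0, 0.0], [-0.0, -0.0, -1.0]]
wrist_force: [-0.3, -0.6, -0.9]
gripper_width: 0.0005
finger_force: 0.0
```

Call:
jog_arm(grip=[-1,-1,-1,-1,-1], translation=[[0,-1,0],[0,-2,-2],[0,-3,-6],[0,-4,-10],[0,-4,-10]], spin=[0,0,0,0,0])

```text
clock: 6.95
position: [0.4932, 0.0109, 0.0894]
tcp_rot: [[1.0, -0.021, 0.001], [-0.021, -1.0, -0.0], [0.001, 0.0, -1.0]]
wrist_force: [0.5, -0.5, 0.8]
gripper_width: 0.0006
finger_force: 0.2
```

Call:
jog_arm(grip=[-1,-1,-1,-1,-1], translation=[[0,-2,-5],[0,-5,-12],[0,-8,-20],[0,-11,-27],[0,-15,-34]], spin=[0,0,0,0,0])

```text
clock: 7.45
position: [0.4934, 0.0253, 0.1234]
tcp_rot: [[1.0, -0.021, 0.0], [-0.021, -1.0, -0.001], [0.001, 0.001, -1.0]]
wrist_force: [-1.2, -11.1, 5.8]
gripper_width: 0.0003
finger_force: 5.9
```

Call:
jog_arm(grip=[-1,-1,-1,-1,-1], translation=[[0,-2,-8],[0,-6,-15],[0,-10,-22],[0,-14,-28],[0,-18,-34]], spin=[0,0,0,0,0])

```text
clock: 7.95
position: [0.4935, 0.0443, 0.1571]
tcp_rot: [[1.0, -0.021, -0.0], [-0.021, -1.0, 0.0], [-0.0, -0.0, -1.0]]
wrist_force: [0.2, -0.5, -0.6]
gripper_width: 0.0002
finger_force: 0.3
```

Call:
jog_arm(grip=[-1,-1,-1,-1,-1], translation=[[0,-6,-6],[0,-12,-12],[0,-18,-18],[0,-24,-23],[0,-30,-28]], spin=[0,0,0,0,0])

```text
clock: 8.45
position: [0.4943, 0.0743, 0.1853]
tcp_rot: [[1.0, -0.021, 0.0], [-0.021, -1.0, -0.0], [0.0, 0.0, -1.0]]
wrist_force: [0.3, -1.2, 1.4]
gripper_width: 0.0005
finger_force: 0.9
```

Call:
jog_arm(grip=[-1,-1,-1,-1,-1], translation=[[0,-8,-5],[0,-16,-9],[0,-24,-13],[0,-33,-17],[0,-42,-20]], spin=[0,0,0,0,0])

```text
clock: 8.95
position: [0.4951, 0.1167, 0.205]
tcp_rot: [[1.0, -0.021, -0.0], [-0.021, -1.0, 0.0], [-0.0, -0.0, -1.0]]
wrist_force: [0.0, -0.7, -0.1]
gripper_width: 0.0003
finger_force: 0.2
```

```bash
python3 - <<'E'
from h import *
p=np.load("st.npy");o=get_obs();print(o['clock'],inv(p,o['position']),o['position'],o['wrist_force'],o['finger_force'])
a=snapshot("scene")[140:290,200:400,::-1]; cv2.imwrite("pics/s4.png",cv2.resize(a,None,fx=4,fy=4,interpolation=cv2.INTER_CUBIC))
E
```

```text
8.95 [-0.08294039  0.03717586] [0.49506812 0.11671051 0.20496067] [ 0.02488121 -0.6924133  -0.08212565] 0.15985507518053055
```

View pics/s4.png

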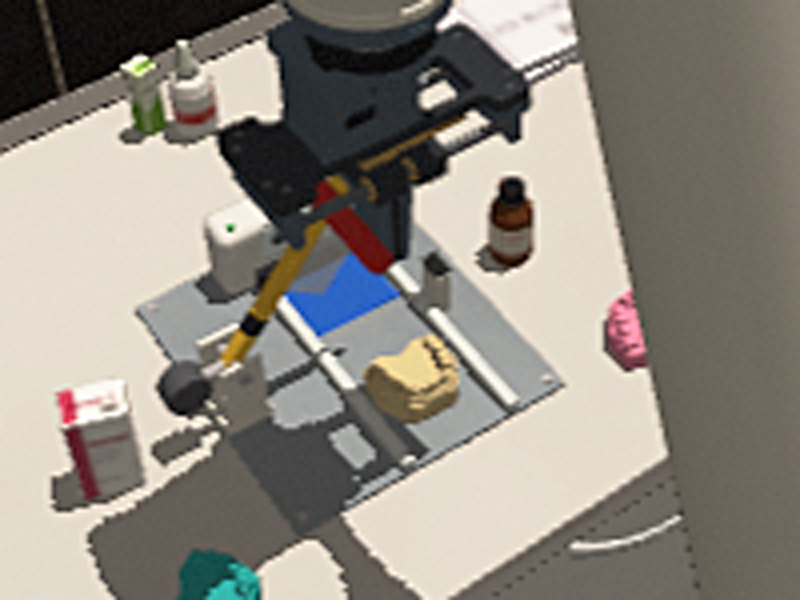

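The gate is at about 0.9 rad, just past balance. I push a little more, then retreat.

Call:
jog_arm(grip=[-1,-1,-1,-1,-1], translation=[[0,-10,-3],[0,-20,-6],[0,-30,-8],[0,-40,-9],[0,-40,-9]], spin=[0,0,0,0,0])

```text
clock: 9.5
position: [0.496, 0.1571, 0.2138]
tcp_rot: [[1.0, -0.02, 0.0], [-0.02, -1.0, 0.0], [0.0, -0.0, -1.0]]
wrist_force: [-0.2, -0.7, 0.2]
gripper_width: 0.0002
finger_force: 0.0
```

Call:
jog_arm(grip=[-1,-1,-1,-1,-1], translation=[[0,5,0],[-10,20,0],[-25,45,0],[-45,70,0],[-65,75,0]], spin=[0,0,0,0,0])

```text
clock: 10.0
position: [0.4284, 0.0799, 0.2135]
tcp_rot: [[1.0, -0.023, -0.0], [-0.023, -1.0, -0.001], [-0.0, 0.001, -1.0]]
wrist_force: [1.0, -0.0, 0.2]
gripper_width: 0.0002
finger_force: 0.0
```

Call:
jog_arm(grip=[-0.34,-0.34,-0.34,-0.34,-0.34], translation=[[0,0,30],[0,0,70],[0,0,110],[0,0,145],[0,0,165]], spin=[0,0,0,0,0])

```text
clock: 10.5
position: [0.4282, 0.0815, 0.0466]
tcp_rot: [[1.0, -0.022, -0.002], [-0.022, -1.0, -0.0], [-0.002, 0.0, -1.0]]
wrist_force: [1.1, 0.8, 0.1]
gripper_width: 0.0296
finger_force: 0.0
```

Call:
jog_arm(grip=[-0.34,-0.34,-0.34,-0.34,-0.34], translation=[[0,0,10],[0,0,20],[0,0,28],[0,0,33],[0,0,33]], spin=[0,0,0,0,0])

```text
clock: 11.0
position: [0.4294, 0.0822, 0.0156]
tcp_rot: [[1.0, -0.021, -0.0], [-0.021, -1.0, -0.0], [-0.0, 0.0, -1.0]]
wrist_force: [-0.2, -0.9, -0.6]
gripper_width: 0.0303
finger_force: 0.0
```

```bash
python3 - <<'E'
from h import *
p=np.load("st.npy");o=get_obs();print(o['clock'],inv(p,o['position']),o['position'],o['wrist_force'],o['gripper_width'])
a=snapshot("scene")[140:290,200:400,::-1]; cv2.imwrite("pics/s5.png",cv2.resize(a,None,fx=4,fy=4,interpolation=cv2.INTER_CUBIC))
for d in cut_out("scene","cast"):
    if abs(d['bbox'][0]-305)<15 and abs(d['bbox'][1]-234)<15:
        v,u=np.nonzero(d['pixels']);s=np.array([inv(p,back("scene",q,.022)) for q in zip(u,v)]);print(d['p'],s.mean(0),s.min(0),s.max(0))
E
```

```text
11.0 [-0.14781724  0.00125706] [0.42943503 0.08219294 0.01561135] [-0.19656382 -0.91258864 -0.6227756 ] 0.030255804990117353
```

View pics/s5.png

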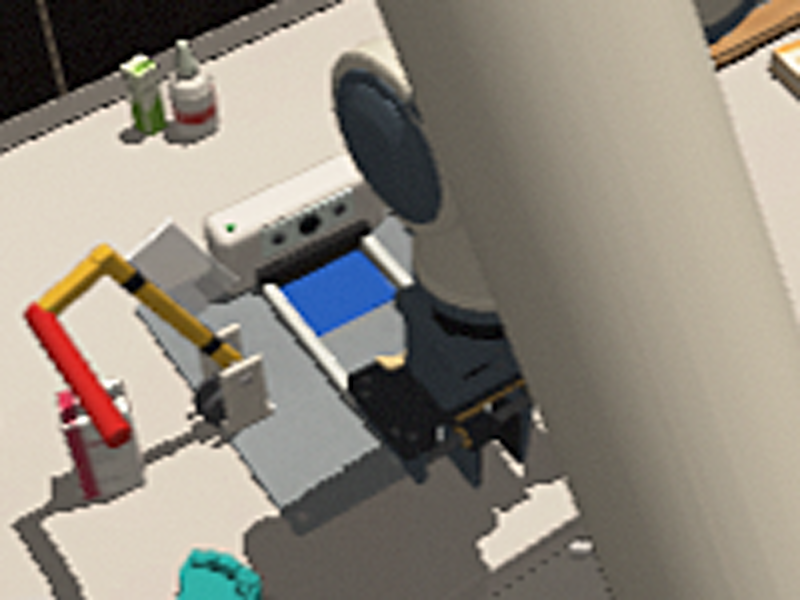

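The gate has swung fully over (arm at (35–240, 250–360)), and the fingers are behind the cast with the lane free. Now I push along the lane.

Call:
jog_arm(grip=[-0.34,-0.34,-0.34,-0.34,-0.34], translation=[[10,0,0],[20,0,0],[28,0,0],[35,0,0],[41,0,0]], spin=[0,0,0,0,0])

```text
clock: 11.6
position: [0.4713, 0.0813, 0.0158]
tcp_rot: [[1.0, -0.021, 0.0], [-0.021, -1.0, 0.0], [0.0, -0.0, -1.0]]
wrist_force: [-0.6, -0.3, -0.6]
gripper_width: 0.0302
finger_force: 0.0
```

Call:
jog_arm(grip=[-0.34,-0.34,-0.34,-0.34,-0.34], translation=[[8,0,0],[16,0,0],[24,0,0],[32,0,0],[40,0,0]], spin=[0,0,0,0,0])

```text
clock: 12.1
position: [0.511, 0.0805, 0.0157]
tcp_rot: [[1.0, -0.021, -0.0], [-0.021, -1.0, 0.0], [-0.0, -0.0, -1.0]]
wrist_force: [-1.9, -0.1, -0.2]
gripper_width: 0.0304
finger_force: 0.5
```

Call:
jog_arm(grip=[-0.34,-0.34,-0.34,-0.34,-0.34], translation=[[8,0,0],[16,0,0],[24,0,0],[32,0,0],[40,0,0]], spin=[0,0,0,0,0])

```text
clock: 12.6
position: [0.551, 0.0796, 0.0157]
tcp_rot: [[1.0, -0.021, -0.0], [-0.021, -1.0, 0.0], [-0.0, -0.0, -1.0]]
wrist_force: [-0.6, 0.2, -0.3]
gripper_width: 0.0304
finger_force: 0.5
```

Call:
jog_arm(grip=[-0.34,-0.34,-0.34,-0.34,-0.34], translation=[[6,0,0],[12,0,0],[18,0,0],[23,0,0],[26,0,0]], spin=[0,0,0,0,0])

```text
clock: 13.1
position: [0.5769, 0.0791, 0.0157]
tcp_rot: [[1.0, -0.021, 0.0], [-0.021, -1.0, 0.0], [0.0, -0.0, -1.0]]
wrist_force: [-1.3, 0.1, -0.2]
gripper_width: 0.0307
finger_force: 0.5
```

```bash
cat > look.py <<'E'
from h import *
p=np.load("st.npy");o=get_obs();print(o['clock'],inv(p,o['position']),o['position'],o['wrist_force'],o['gripper_width'])
for c in("scene","top"):
    snapshot(c)
    for d in cut_out(c,"cast"):
        v,u=np.nonzero(d['pixels']);s=np.array([inv(p,back(c,q,.022)) for q in zip(u,v)])
        if abs(s.mean(0)[0])<.12 and abs(s.mean(0)[1])<.06:print(c,d['p'],s.mean(0).round(4),s.min(0).round(4),s.max(0).round(4))
E
python3 look.py
```

```text
13.1 [-0.00033654  0.00128941] [0.57688243 0.07905878 0.01571815] [-1.32722823  0.07149892 -0.20035918] 0.03066837698751293
scene 0.41 [0.021  0.0129] [ 0.0068 -0.014 ] [0.0508 0.035 ]
```

Now I creep until the end stop is felt.

Call:
jog_arm(grip=[-0.34,-0.34,-0.34,-0.34,-0.34], translation=[[2,0,0],[4,0,0],[6,0,0],[8,0,0],[9,0,0]], spin=[0,0,0,0,0])

```text
clock: 13.8
position: [0.5856, 0.0789, 0.0157]
tcp_rot: [[1.0, -0.021, 0.0], [-0.021, -1.0, 0.0], [0.0, -0.0, -1.0]]
wrist_force: [-1.5, 0.8, -0.2]
gripper_width: 0.03
finger_force: 0.4
```

Call:
jog_arm(grip=[-0.34,-0.34,-0.34,-0.34,-0.34], translation=[[1,0,0],[2,0,0],[3,0,0],[3,0,0],[3,0,0]], spin=[0,0,0,0,0])

```text
clock: 14.3
position: [0.5884, 0.0788, 0.0157]
tcp_rot: [[1.0, -0.021, 0.0], [-0.021, -1.0, -0.0], [0.0, 0.0, -1.0]]
wrist_force: [-0.4, 0.3, 0.2]
gripper_width: 0.0301
finger_force: 0.3
```

Call:
jog_arm(grip=[-0.34,-0.34,-0.34,-0.34,-0.34], translation=[[1,0,0],[2,0,0],[3,0,0],[4,0,0],[4,0,0]], spin=[0,0,0,0,0])

```text
clock: 14.8
position: [0.5893, 0.0788, 0.0153]
tcp_rot: [[1.0, -0.021, -0.006], [-0.021, -1.0, -0.0], [-0.006, 0.0, -1.0]]
wrist_force: [-14.9, -0.6, 9.2]
gripper_width: 0.0301
finger_force: 7.0
```

The stop is felt at 15 N. I back off straight, then lift and clear.

Call:
jog_arm(grip=[-0.34,-0.34,-0.34,-0.34,-0.34], translation=[[-4,0,0],[-10,0,0],[-25,0,0],[-50,0,0],[-90,0,0]], spin=[0,0,0,0,0])

```text
clock: 15.3
position: [0.5037, 0.0806, 0.016]
tcp_rot: [[1.0, -0.022, 0.004], [-0.022, -1.0, 0.0], [0.004, -0.0, -1.0]]
wrist_force: [0.5, 0.4, -1.0]
gripper_width: 0.0298
finger_force: 0.0
```

Call:
jog_arm(grip=[-0.34,-0.34,-0.34,-0.34,-0.34], translation=[[-40,0,0],[-70,0,-20],[-70,0,-60],[-70,0,-100],[-70,0,-140]], spin=[0,0,0,0,0])

```text
clock: 15.8
position: [0.4321, 0.0822, 0.1575]
tcp_rot: [[1.0, -0.021, 0.001], [-0.021, -1.0, 0.0], [0.001, -0.0, -1.0]]
wrist_force: [1.1, 0.3, -0.8]
gripper_width: 0.0302
finger_force: 0.0
```

```bash
python3 look.py; python3 - <<'E'
from h import *
a=snapshot("scene")[140:290,200:350,::-1];b=snapshot("top")[150:250,250:350,::-1]
r=lambda a:cv2.resize(a,(400,400),interpolation=cv2.INTER_CUBIC)
cv2.imwrite("pics/c6.png",np.hstack([r(a),r(b)]))
E
```

```text
15.8 [-0.14512389  0.00128803] [0.43212842 0.08216606 0.15750068] [ 1.09636681  0.28435511 -0.76580982] 0.0302425321025181
scene 0.48 [0.0533 0.012 ] [ 0.0173 -0.013 ] [0.0889 0.0377]
top 0.55 [0.0547 0.0019] [ 0.0254 -0.032 ] [0.0849 0.0348]
top 0.44 [0.0312 0.0466] [-0.1212 -0.0942] [0.1433 0.2916]
```

View pics/c6.png

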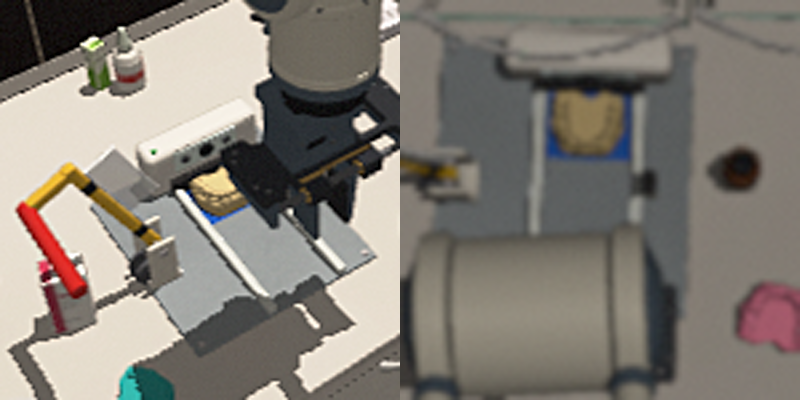

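The cast is square against the stop at station (0.055, 0.002), the gate is raised, and the robot touches nothing.

```bash
python3 -c "
from plant import *
print(finish_job())"
```

```text
the job is handed in; nothing more can be done
None
```

The job is handed in, with no verdict returned: the gate stays raised by itself, and the last camera check showed the cast square on the pad against the end stop (about station x 0.055, y 0.002 m), with the robot clear; the first gate push jammed at 77 N wrist force and I redid it more gently.

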